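# Make up a centrifuge load to its set weight

### The job

Put every sealed sample jar on the pan of the spring scale, then make up the weight with steel weights from the open drawer until the pointer hangs wholly between the upper and lower tabs of the index post. Once it does, push the drawer fully home past its detent; the weights you do not need go home inside it, and every weight must end up either on the pan or in the drawer. Leave the other things on the bench where they are.

Things in the scene. Friction and masses are not known exactly. Their poses are not given: they have to be found in the camera images.
- pan (a joint): how far the scale's pan has sunk, m: 0 with the pan empty, growing by 6.5 mm for each 100 g put on it (spring 150 N/m, well damped, settles in about 1.5 s), stop at 0.075. The pointer stands right between the tabs at 0.045 (688 g on the pan in all) and is wholly between them from 0.040 to 0.050
- pan_centre (a point): centre of the upper face of the scale's pan, a steel tray 190 mm (its x) by 260 mm (its y) with a rim 10 mm high and 4 mm thick; axes turn with the scale, x away from the robot, z up. The pan sinks straight down without tilting, 130 mm above the bench when empty, 85 mm at the target. Under it is a cream base 45 mm high; behind it, 135 mm from the pan's centre along its +x, stands the index post, 150 mm high
- pointer_tip (a point): rear tip of the pan's dark steel pointer, a flat blade 22 mm wide and 3 mm thick that leaves the pan's far (+x) edge and runs through between the two dark uprights of the index post; it sinks with the pan
- post_target (a point): the point on the index post, midway between its upper and lower pairs of small aluminium tabs (gap 13 mm), at which the pointer should stand
- drawer (a joint): how far the drawer of the weight cabinet is pulled out, m; 0 = fully home. It starts about 0.13 to 0.145 open, towards the robot, and slides with about 1 to 2 N. In the last 12 mm it must be pushed past a sprung detent (about 4 N more), then it seats and stays
- drawer_front (a point): centre of the outer face of the drawer's front plate (206 mm wide, its lower edge 8 mm and its upper edge 66 mm above the bench); axes turn with the cabinet, x away from the robot = the direction in which the drawer is pushed shut, y left. The cream cabinet shell behind it is 210 mm wide, 180 mm deep and 74 mm high
- drawer_floor (a point): a point on the drawer's floor on its centre line, 58 mm (along x) behind the front plate's outer face and 12 mm above the bench; axes as drawer_front. The tray inside is 176 mm wide (y) and reaches from 50 mm in front of this point to 116 mm behind it, side walls 18 mm high; only the part in front of the shell is open from above
- weight_a: loose stainless balance weight of 200 g: a squat disc 40 mm across and 20 mm thick with a plain round grip stem on top, 14 mm across and 20 mm tall (total height 40 mm). Origin: centre of the disc's underside, z up along the stem. At the start it stands in the open drawer
- weight_b: loose stainless balance weight of 200 g: a squat disc 40 mm across and 20 mm thick with a plain round grip stem on top, 14 mm across and 20 mm tall (total height 40 mm). Origin: centre of the disc's underside, z up along the stem. At the start it stands in the open drawer
- weight_c: loose stainless balance weight of 100 g: a squat disc 30 mm across and 18 mm thick with a plain round grip stem on top, 14 mm across and 20 mm tall (total height 38 mm). Origin: centre of the disc's underside, z up along the stem. At the start it stands in the open drawer
- weight_d: loose stainless balance weight of 100 g: a squat disc 30 mm across and 18 mm thick with a plain round grip stem on top, 14 mm across and 20 mm tall (total height 38 mm). Origin: centre of the disc's underside, z up along the stem. At the start it stands in the open drawer
- weight_e: loose stainless balance weight of 50 g: a squat disc 24 mm across and 14 mm thick with a plain round grip stem on top, 14 mm across and 20 mm tall (total height 34 mm). Origin: centre of the disc's underside, z up along the stem. At the start it stands in the open drawer
- jar1: small sealed sample jar, clear with a white screw cap: a plain cylinder 40 mm across (cap 41 mm) and 52 mm tall, contents differ, 60 to 105 g. Origin: centre of the underside, z up. At the start it stands on the bench at the right-hand side (-y); there are 3 to 5 jars, an absent one reads None
- jar2: small sealed sample jar, clear with a white screw cap: a plain cylinder 40 mm across (cap 41 mm) and 52 mm tall, contents differ, 60 to 105 g. Origin: centre of the underside, z up. At the start it stands on the bench at the right-hand side (-y); there are 3 to 5 jars, an absent one reads None
- jar3: small sealed sample jar, clear with a white screw cap: a plain cylinder 40 mm across (cap 41 mm) and 52 mm tall, contents differ, 60 to 105 g. Origin: centre of the underside, z up. At the start it stands on the bench at the right-hand side (-y); there are 3 to 5 jars, an absent one reads None
- jar4: small sealed sample jar, clear with a white screw cap: a plain cylinder 40 mm across (cap 41 mm) and 52 mm tall, contents differ, 60 to 105 g. Origin: centre of the underside, z up. At the start it stands on the bench at the right-hand side (-y); there are 3 to 5 jars, an absent one reads None
- jar5: small sealed sample jar, clear with a white screw cap: a plain cylinder 40 mm across (cap 41 mm) and 52 mm tall, contents differ, 60 to 105 g. Origin: centre of the underside, z up. At the start it stands on the bench at the right-hand side (-y); there are 3 to 5 jars, an absent one reads None
- reagent: bystander: glass reagent bottle with a blue cap, 42 mm across, 80 mm tall, among the jars. Origin: centre of the underside
- rack: bystander: low blue tube rack 85 x 125 x 22 mm. Origin: centre of the underside
- beaker: bystander: glass beaker 66 mm across, 70 mm tall. Origin: centre of the underside
- dish: bystander: culture dish 92 mm across, 17 mm tall. Origin: centre of the underside
- marker: bystander: marker pen 120 mm long, 12 mm thick. Origin: middle of the underside
Things that resemble listed ones, but are neither listed nor needed, are in the scene too. What is shaped like the jar2 but green or turquoise is not meant. What is shaped like the jar1 but turquoise is not meant.

How it is judged:
By the outcome, as a careful person would: the job done as asked, in the order asked, and still so for the second after the job is handed in, with the robot touching nothing.
Of jar1, jar2, jar3, jar4, jar5 only 3 to 5 are there at a start; the rules pass over those that are not, and their reading is None.
At some moment in a run one of jar1, jar2, jar3, jar4, jar5 may be knocked a few centimetres aside while the robot is not near it.
Once in a run the grip may slacken for a moment while it holds something.
It also fails if it takes over 210 s, if anything falls off the work surface, if the arm or the gripper's body presses on something with over 40 N, if the wrist force passes 120 N, or if a joint passes its speed limit or range.

### The arm

A 7-joint arm with a two-finger parallel gripper is mounted at the origin on the work surface. World frame = base frame: x ahead of the robot, y to its left, z up, the work surface at z = 0. Lengths are in m, angles in rad, forces in N, time in s.
With the tool pointing down it reaches from about 0.425 to 0.875 m from the base axis. Payload 8.4 kg.
Tool frame: the origin (TCP) lies midway between the tips of the shut fingers; the grasp point (between the pads) lies 19 mm behind it; z points along the fingers, y is the line along which they close (so a half turn about z gives the same grasp; the last joint's range is limited). The gripper opens to 85 mm and grips with 20 to 120 N. Pads are 22 mm wide; open, the fingers measure 114 mm over their backs; the gripper's body (76 mm by 85 mm) begins 54 mm behind the grasp point. The pads swing forward as they close: fully open they stand 13 mm farther back than shut.
Start: joints at [1.189, 0.333, 0.04, 1.465, -0.013, 1.343, -0.059], TCP at [0.181, -0.624, 0.231] pointing down, gripper open.
Joint ranges: [-2.58, 2.58], [-0.38, 2.09], [-1.3, 1.39], [0.25, 2.4], [-1.5, 4.64], [0.08, 2.09], [-2.65, 2.65]. Speed limits (rad/s): [2.22, 2.22, 2.79, 2.79, 3.14, 3.14, 3.14].

### API

Orientations are given as [roll, pitch, yaw] about the fixed x, y, z axes, in that order (R = Rz(yaw) Ry(pitch) Rx(roll)).
In Python, from plant import r, solver, get_state, imaging, job gives the robot as it stands. The module is installed in compiled form; this text tells all that it offers. Calls block until the motion is done:
- r.move_ptp(position, orientation): joint-space move of the TCP to a pose.
- r.movel(position, attitude=None, velocity=0.15): straight line of the TCP; attitude=None keeps the orientation; velocity is the mean speed in m/s.
- r.set_joints(angles): joint-space move.
- r.set_gripper(opening): opening from 0.0 (shut) to 1.0 (fully open); the grip force is fixed at half the most; returns when the fingers have stopped.
- r.dwell(seconds).
- solver.inverse_kinematics(position, orientation): joint angles nearest the present ones, or None.
- get_state(): the state.
- imaging.capture(name): name is "side" or "top" or "wrist"; returns a dict with "color" (480x640x3 uint8, red, green, blue), "z_map" (480x640 float32, m along the optical axis (not along the pixel's ray), 0 where there is no reading), "fov_y" (degrees; the focal length in pixels is half the picture's height over the tangent of half this angle, whatever the lens; pixels are square), "cx", "cy" (the principal point, pixels), "origin" and "attitude" of the camera in the world. Camera axes: x right, y down, z forward; pixel columns grow to the right and rows downward; lengths in m; the calibration is good to about 2 mm. The wrist camera is an equidistant fisheye: a pixel r from the principal point sees the ray r / f radians off the axis. A picture is of the moment at which its call begins.
A pose or a line that the arm cannot do raises r.IKError and nothing moves.
- job.hand_in(): hands the job in; it is judged then, once.
The state is a dict: "time_s": time; "joint_positions": joint angles; "joint_velocities": joint speeds; "tau": joint torques, N m; "eef_pos": TCP position; "orientation": TCP orientation; "ft_force": force on the tool from outside, world axes, zero at the start; "wrist_torque": the same for the moment, N m; "gripper_width": opening from 0.0 (shut) to 1.0 (fully open); "grip_force": force on a finger pad.
Only numpy, scipy, OpenCV 4.12 (cv2) and the standard library are available. Lean on these libraries where they do the work, as an engineer would, in place of code of your own. Each camera call takes 0.05 s, during which the arm holds its last target. There are 200 camera calls.

## Working session

There is one attempt and no reset: what is moved stays moved. The work goes in short steps, each a Python script; the robot and the scene stay as the last script left them, time stands still between calls to the robot, and variables do not carry over. Pictures are saved under pics/ and viewed, at most 14 in all, crops included, and the job is handed in when it is done.

```bash
mkdir -p pics; ls; cat > h.py <<'E'
import numpy as np, cv2
from scipy.spatial.transform import Rotation as R
from plant import r, solver, get_state, imaging, job
def att(a):
    a=np.array(a,float)
    return a if a.shape==(3,3) else (R.from_euler('xyz',a).as_matrix() if a.size==3 else R.from_quat(a).as_matrix())
def cap(n,save=None):
    c=imaging.capture(n)
    if save: cv2.imwrite('pics/'+save,c['color'][...,::-1])
    return c
def pts(c):
    "world xyz per pixel from z_map (pinhole)"
    z=c['z_map'];h,w=z.shape;f=h/2/np.tan(np.radians(c['fov_y'])/2)
    u,v=np.meshgrid(np.arange(w),np.arange(h))
    p=np.stack([(u-c['cx'])/f*z,(v-c['cy'])/f*z,z],-1)
    return p@att(c['attitude']).T+np.array(c['origin'])
E
python3 - <<'E'
from h import *
for n in('top','side','wrist'):
    c=cap(n,n+'0.png'); print(n,c['fov_y'],c['cx'],c['cy'],c['origin'],c['attitude'])
    np.savez(n+'0.npz',**{k:np.array(v) for k,v in c.items()})
s=get_state();print(s['time_s'],s['eef_pos'],s['orientation'],s['gripper_width'])
E
```

```text
pics
top 54.39062741781531 314.7637079370005 232.68451541452023 [ 0.41309145 -0.03504702  1.41186402] [-3.04209582  0.0030841  -1.59399502]
side 48.003526270095236 321.1182783610243 232.52100888750215 [ 0.11509628 -0.88312545  1.0576507 ] [-2.32761335 -0.00704076 -0.46474756]
wrist 65.70646984690485 312.09716431823153 239.03221620989953 [ 0.25074257 -0.60422033  0.37263902] [ 2.85314307e+00  1.31473834e-03 -1.28796406e+00]
0.15 [ 0.18127469 -0.62383732  0.23062043] [-3.14031916e+00  5.27243408e-05  2.82797248e-01] 0.9994128186102811
```

View pics/top0.png

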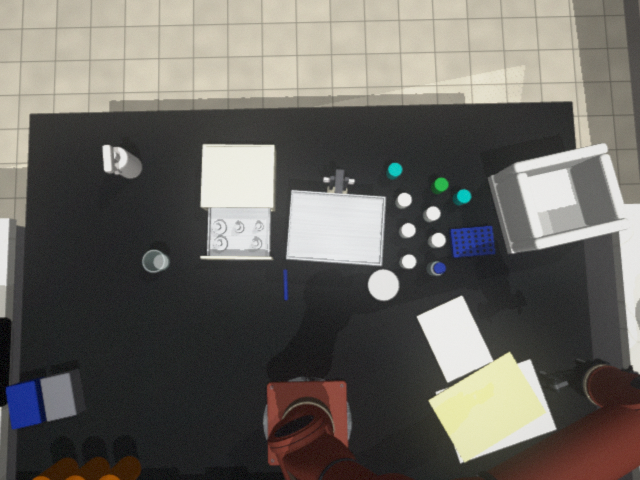

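View pics/side0.png

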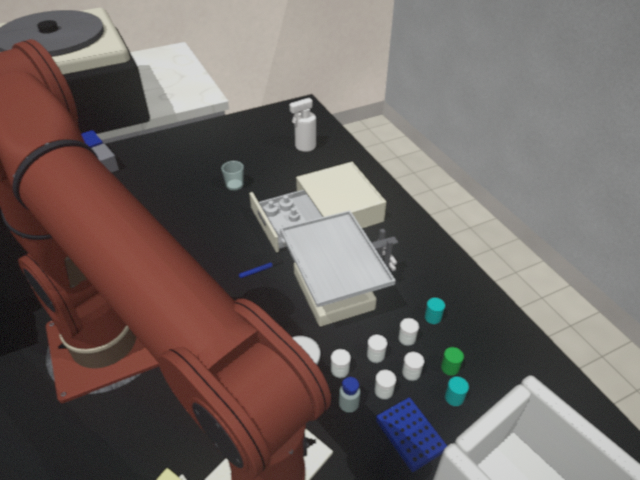

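Top view: five white jars at (404,200), (432,214), (408,231), (437,240), (408,262). The reagent is at (437,268) and the turquoise/green decoys are to its right and behind it. The pan lies around (337,228), the post at (340,180), and the drawer with its five weights around (239,233). The side view agrees.

```bash
cat >> h.py <<'E'
def ray(c,u,v,zp):
    h=480;f=h/2/np.tan(np.radians(c['fov_y'])/2);M=att(c['attitude']);o=np.array(c['origin'])
    uv=np.atleast_2d(np.stack([np.ravel(u),np.ravel(v)],-1)).astype(float)
    d=np.c_[(uv[:,0]-c['cx'])/f,(uv[:,1]-c['cy'])/f,np.ones(len(uv))]@M.T
    t=(zp-o[2])/d[:,2]; return o[:2]+d[:,:2]*t[:,None]
def jars(c,zp=0.052,box=(0.35,0.9,-0.5,-0.12)):
    "white cap centres on plane zp in the world box"
    im=c['color'].astype(int); m=((im.min(2)>150)&(im.max(2)-im.min(2)<40)).astype(np.uint8)
    n,l,s,cen=cv2.connectedComponentsWithStats(m)
    out=[]
    for i in range(1,n):
        if 60<s[i,4]<330 and max(s[i,2:4])<26:
            p=ray(c,*cen[i],zp)[0]
            if box[0]<p[0]<box[1] and box[2]<p[1]<box[3]: out.append((p.round(4).tolist(),cen[i].round(1).tolist(),int(s[i,4])))
    return out
E
python3 - <<'E'
from h import *
c=dict(np.load('top0.npz'))
for j in jars(c): print(j, np.hypot(*j[0]))
P=pts(c);print('heights: jar',P[231,408],P[262,408],'pan',P[228,337],'bench',P[300,350],'shell',P[175,238],'front',P[258,236],'floor',P[230,250])
im=c['color'].astype(int)
m=((im.min(2)>120)&(im.max(2)-im.min(2)<60)).astype(np.uint8)
n,l,s,cen=cv2.connectedComponentsWithStats(m)
k=l[228,320];mm=cv2.morphologyEx((l==k).astype(np.uint8),cv2.MORPH_OPEN,np.ones((15,15)))
ct=max(cv2.findContours(mm,0,2)[0],key=cv2.contourArea)
b=cv2.boxPoints(cv2.minAreaRect(ct));q=ray(c,b[:,0],b[:,1],.14);print('pan',b.round(1).tolist(),q.round(4).tolist(),q.mean(0))
print([np.linalg.norm(q[i]-q[i-1]).round(4) for i in range(4)])
cv2.imwrite('pics/drawer.png',cv2.resize(c['color'][135:270,190:290,::-1],None,fx=5,fy=4.4,interpolation=2)[:600])
E
```

```text
([0.6408, -0.2996], [404.2, 199.5], 158) 0.7073788235450649
([0.5986, -0.3815], [432.7, 213.1], 155) 0.7098339312825219
([0.5511, -0.3062], [407.8, 229.8], 155) 0.630451941070848
([0.5203, -0.3933], [438.0, 239.6], 160) 0.6522246392156617
([0.4596, -0.3046], [408.5, 261.1], 156) 0.5513740291308614
heights: jar [ 0.54785737 -0.30760849  0.04781121] [ 0.45691268 -0.30266313  0.05308418] pan [ 0.55264309 -0.09572066  0.13017836] bench [ 0.3492671  -0.13451651  0.00307018] shell [0.72062455 0.18559523 0.07547828] front [0.47951651 0.19449375 0.06660051] floor [0.56503708 0.16029772 0.01734448]
pan [[285.70001220703125, 259.1000061035156], [290.29998779296875, 189.10000610351562], [386.1000061035156, 195.5], [381.3999938964844, 265.5]] [[0.4697, 0.0468], [0.6627, 0.0306], [0.6386, -0.2331], [0.4463, -0.213]] [ 0.5543278  -0.09218166]
[np.float64(0.2609), np.float64(0.1937), np.float64(0.2648), np.float64(0.1933)]
```

View pics/drawer.png

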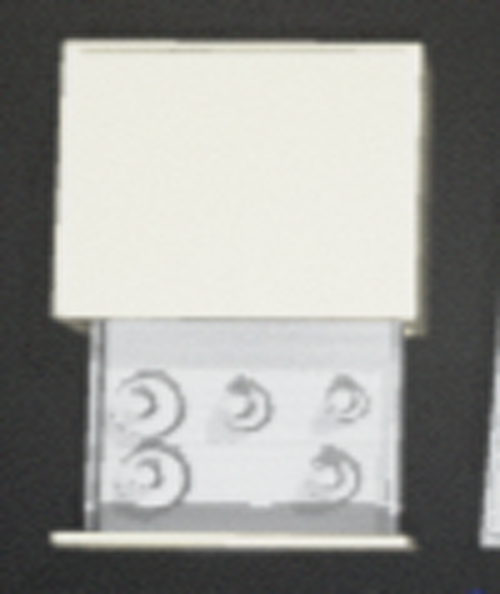

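Drawer crop: 200 g weights at left (148,402) and (150,477), 100 g at (245,404) and (330,478), and the 50 g at (347,402). Now the first jar.

```bash
cat >> h.py <<'E'
PC=np.array([.5543,-.0922]);PY=-0.09;YAW=PY+np.pi/2;HI=0.26
D=lambda y:[np.pi,0,y]
def panxy(x,y):
    c,s=np.cos(PY),np.sin(PY);return PC+[c*x-s*y,s*x+c*y]
def L(x,y,z,v=.25,yaw=None): r.movel([float(x),float(y),float(z)],None if yaw is None else D(yaw),velocity=v)
def st(msg):
    s=get_state();print(msg,'t%.1f w%.3f g%.1f f%s'%(s['time_s'],s['gripper_width'],s['grip_force'],np.round(s['ft_force'],1)),flush=True);return s
def pickjar(p):
    L(*p,HI,.35,YAW); r.set_gripper(.68); L(*p,.07); L(*p,.012,.12)
    r.set_gripper(0); L(*p,HI,.25); return st('picked')
def placejar(xy,panz):
    p=panxy(*xy); L(*p,HI,.3); s=st('over')
    if s['gripper_width']<.4: raise SystemExit('lost')
    L(*p,panz+.05,.25); L(*p,panz+.012-.003,.08); st('down'); r.set_gripper(.66); L(*p,panz+.09,.15); L(*p,HI,.3)
def panz(c):
    "median depth height over the free pan floor"
    P=pts(c);d=P[...,:2]-PC;x=d[...,0]*np.cos(PY)+d[...,1]*np.sin(PY);y=-d[...,0]*np.sin(PY)+d[...,1]*np.cos(PY)
    m=(abs(x)<80)&(abs(y)<1)&(abs(x)<.08)&(abs(y)<.115)&(P[...,2]>.06)&(P[...,2]<.145)
    z=P[...,2][m];h,e=np.histogram(z,np.arange(.06,.146,.002));k=h.argmax()
    return float(np.median(z[abs(z-e[k]-.001)<.004])),int(m.sum())
E
python3 - <<'E'
from h import *
c=dict(np.load('top0.npz'));print(panz(c))
q=solver.inverse_kinematics([.4596,-.3046,HI],D(YAW));print(np.round(q,2))
r.move_ptp([.4596,-.3046,HI],D(YAW))
s=pickjar([.4596,-.3046])
if s['gripper_width']>.4:
    placejar((45,-100)and(.045,-.1),.130); r.dwell(1)
    c=cap('top','t1.png');print(panz(c),jars(c));st('end')
E
```

```text
(0.12898440943371525, 4761)
[ 0.83  0.14 -0.36  1.65  0.05  1.36  0.37]
picked t5.3 w0.458 g60.3 f[-0.3 -0.3 -0.4]
over t6.1 w0.464 g60.3 f[-1.  -0.2 -0.2]
down t7.2 w0.461 g60.7 f[0.8 0.  0.5]
(0.12470517962659822, 4394) [([0.5203, -0.3934], [438.1, 239.6], 159)]
end t9.5 w0.658 g0.0 f[-0.9 -0.1 -1.3]
```

View pics/t1.png

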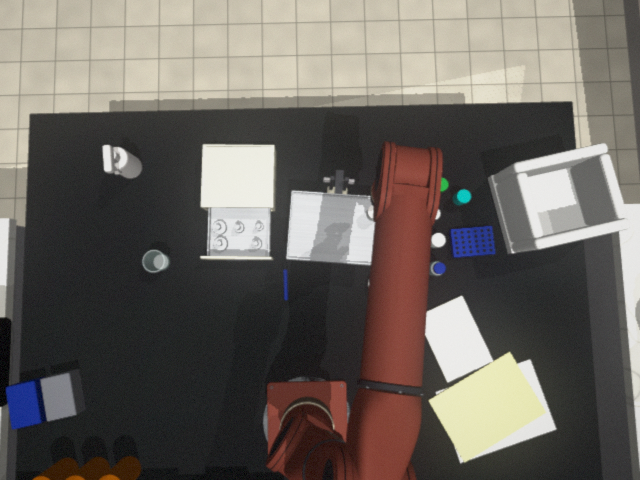

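The arm's elbow hides most of the jars from the top camera (only (438,240) is visible). I'll check each jar with the wrist camera from above instead.

```bash
cat >> h.py <<'E'
def fray(c,uv,zp):
    uv=np.atleast_2d(np.array(uv,float))-[c['cx'],c['cy']];f=240/np.tan(np.radians(c['fov_y'])/2)
    rr=np.linalg.norm(uv,axis=1)+1e-9;th=rr/f
    d=np.c_[uv*(np.sin(th)/rr)[:,None],np.cos(th)]@att(c['attitude']).T;o=np.array(c['origin'])
    return o[:2]+d[:,:2]*((zp-o[2])/d[:,2])[:,None]
def wjars(c,zp=.052):
    im=c['color'].astype(int);m=((im.min(2)>140)&(im.max(2)-im.min(2)<45)).astype(np.uint8)
    m=cv2.morphologyEx(m,cv2.MORPH_OPEN,np.ones((5,5)));out=[]
    for k in cv2.findContours(m,0,1)[0]:
        if len(k)<8: continue
        w=fray(c,k[:,0],zp).astype(np.float32);(x,y),rad=cv2.minEnclosingCircle(w)
        if .015<rad<.03: out.append([round(x,4),round(y,4),round(rad,4)])
    return out
E
python3 - <<'E'
from h import *
p=[.5511,-.3062]
L(*p,HI,.35,YAW);c=cap('wrist','w1.png');print(wjars(c));print(wjars(c,.04));st('')
E
```

```text
[[0.5198, -0.3949, 0.0206], [0.5985, -0.3834, 0.0206], [0.5509, -0.3085, 0.0206], [0.6404, -0.3015, 0.0207]]
[[0.5185, -0.4003, 0.0213], [0.6, -0.3884, 0.0213], [0.5506, -0.311, 0.0213], [0.6433, -0.3038, 0.0214]]
 t10.1 w0.658 g0.0 f[0.6 0.2 0.1]
```

View pics/w1.png

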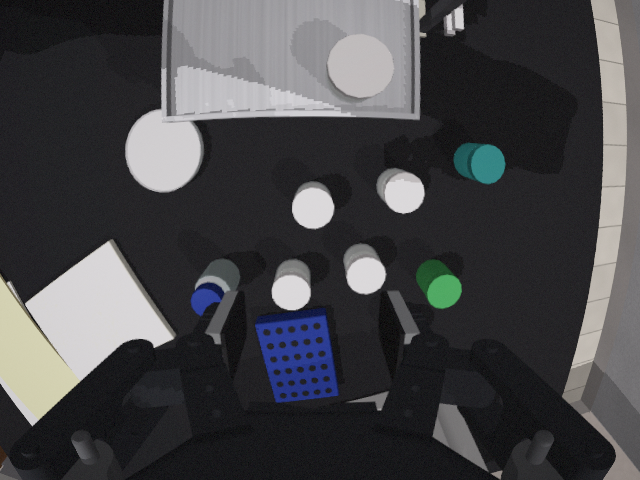

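Wrist view: four jars upright at (313,208), (404,192), (291,285) and (366,268), all with the right radius. The first jar stands on the pan at (360,66).

```bash
python3 - <<'E'
from h import *
exp=[[.5509,-.3085],[.6404,-.3015],[.5198,-.3949],[.5985,-.3834]]
slots=[(.045,-.05),(.045,.0),(-.045,-.1),(-.045,-.05)]
for i,(e,sl) in enumerate(zip(exp,slots)):
    L(*e,HI,.35,YAW); r.dwell(.15); W=np.array(wjars(cap('wrist')));d=np.linalg.norm(W[:,:2]-e,axis=1);k=d.argmin();print(W[:,:2].tolist(),'use',k,d[k].round(3))
    if d[k]>.06: raise SystemExit('not seen')
    o=np.delete(np.linalg.norm(W[:,:2]-W[k,:2],axis=1),k)
    if len(o) and o.min()<.065: raise SystemExit('crowded')
    s=pickjar(W[k,:2])
    if s['gripper_width']<.4: raise SystemExit('missed')
    placejar(sl,.1295-.0053*(i+1))
L(*panxy(-.02,.06),.36,.3); r.dwell(1.2)
c=cap('wrist','w2.png');cap('side','s2.png');st('end')
E
```

```text
[[0.5198, -0.3947], [0.5982, -0.3835], [0.5508, -0.3084], [0.6404, -0.3013]] use 2 0.0
picked t14.0 w0.459 g60.3 f[-1.   0.3 -1.4]
over t14.7 w0.462 g60.3 f[ 0.2 -1.2 -0.2]
down t15.8 w0.463 g60.8 f[0.5 0.3 0.4]
[[0.5193, -0.3938], [0.5988, -0.3835], [0.6412, -0.3011], [0.6608, -0.1217], [0.519, -0.0881]] use 2 0.001
picked t21.4 w0.461 g60.3 f[-0.4  0.2 -1. ]
over t22.3 w0.462 g60.3 f[-0.6 -1.4 -1.4]
down t23.4 w0.464 g60.8 f[ 0.3 -0.1  0.9]
[[0.5198, -0.3951], [0.598, -0.3838]] use 0 0.0
picked t29.4 w0.462 g60.3 f[-0.5 -0.2 -0.8]
over t30.3 w0.460 g60.3 f[-0.6 -0.9 -0.8]
down t31.5 w0.462 g60.4 f[-0.2 -0.6 -0.1]
[[0.767, -0.7389], [0.5988, -0.3836], [0.4476, -0.1493]] use 1 0.0
picked t37.2 w0.465 g60.3 f[ 0.4 -0.5 -1.8]
over t38.3 w0.465 g60.3 f[-0.1  0.2 -1.8]
down t39.5 w0.458 g60.8 f[-0.6 -0.4  0.4]
end t42.8 w0.660 g0.0 f[ 0.1  0.9 -1.1]
```

View pics/w2.png

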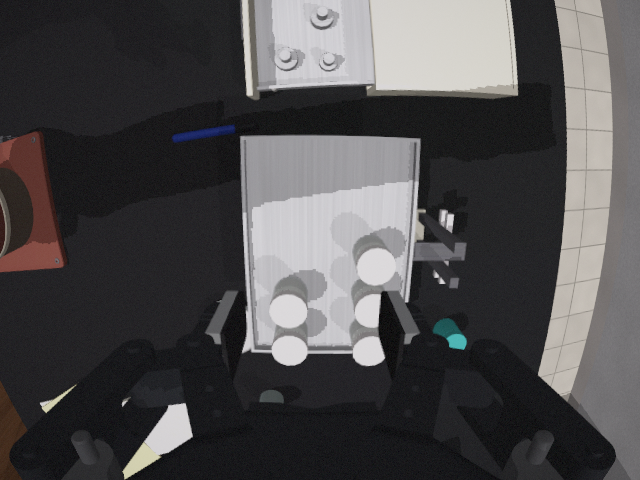

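```bash
cat >> h.py <<'E'
def fz(c):
    "world points per pixel of the wrist (fisheye) depth map"
    z=c['z_map'];u,v=np.meshgrid(np.arange(640),np.arange(480));a,b=u-c['cx'],v-c['cy']
    f=240/np.tan(np.radians(c['fov_y'])/2);rr=np.hypot(a,b)+1e-9;t=np.tan(rr/f)/rr
    return np.stack([a*t*z,b*t*z,z],-1)@att(c['attitude']).T+np.array(c['origin'])
def wpanz(c):
    P=fz(c);d=P[...,:2]-PC;x=d[...,0]*np.cos(PY)+d[...,1]*np.sin(PY);y=-d[...,0]*np.sin(PY)+d[...,1]*np.cos(PY)
    z=P[...,2][(abs(x)<.08)&(y>.03)&(y<.115)&(P[...,2]>.06)&(P[...,2]<.15)]
    return float(np.median(z)),len(z)
E
python3 - <<'E'
from h import *
L(.545,.1705,.34,.3,0); r.dwell(1)
c=cap('wrist','w3.png');print('pan',wpanz(c),'toppan',panz(cap('top')));np.savez('w3.npz',**{k:np.array(v) for k,v in c.items()});st('')
E
```

```text
pan (0.10341900318138064, 9294) toppan (0.10299900731099076, 3762)
 t45.5 w0.658 g0.0 f[-0.2  0.1  0.4]
```

View pics/w3.png

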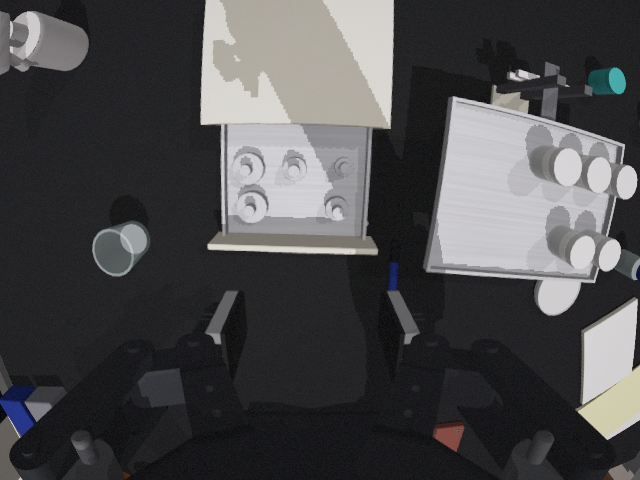

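w2: all five jars upright on the pan; depth gives a sink of about 0.026 m (roughly 400 g), so 200 + 100 g is wanted. w3 shows stems at a (247,169), c (294,168), e (342,168), b (249,206), d (337,212).

```bash
python3 - <<'E'
from h import *
c=dict(np.load('w3.npz'))
W=fray(c,[[247,169],[294,168],[342,168],[249,206],[337,212]],.051);print(W.round(4).tolist())
e=fray(c,[[208,246],[377,251]],.066);print('front',e.round(4).tolist())
ims=[]
for i in (0,1):
    L(*W[i],.17,.25,0); r.dwell(.2); k=cap('wrist'); np.savez('wk%d.npz'%i,**{a:np.array(v) for a,v in k.items()})
    ims.append(cv2.resize(k['color'][60:360,170:470,::-1],(400,400)))
    print(i,get_state()['eef_pos'].round(4))
cv2.imwrite('pics/w4.png',np.hstack(ims))
E
```

```text
[[0.5749, 0.2463], [0.5753, 0.191], [0.5754, 0.1353], [0.5305, 0.2453], [0.5229, 0.1405]]
front [[0.4851, 0.2956], [0.479, 0.0927]]
0 [0.5755 0.2459 0.1713]
1 [0.5751 0.1922 0.1702]
```

View pics/w4.png

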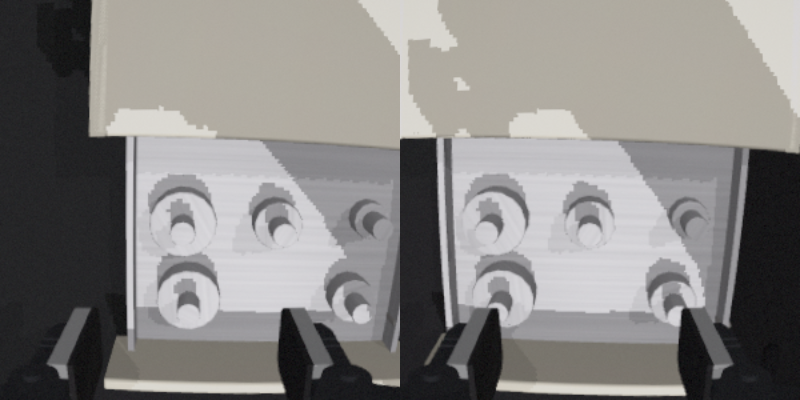

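Stem tops: a at (182,233) in the left half, c at (189,233) in the right half. Picking a, then c.

```bash
cat >> h.py <<'E'
def wcheck():
    c=cap('wrist');return c
def pickw(p,disc):
    L(*p,.17,.25,0); r.set_gripper(.45); L(*p,.08,.2); L(*p,.012+disc+.002,.08); r.set_gripper(0); s=st('gripped'); L(*p,.2,.2); return st('lifted')
def placew(xy,pz,disc):
    p=panxy(*xy); L(*p,.2,.25,PY); s=st('over')
    if not .1<s['gripper_width']<.25: raise SystemExit('lost')
    L(*p,pz+.06,.2); L(*p,pz+disc+.002-.003,.06); st('down'); r.set_gripper(.4); L(*p,pz+.1,.12); L(*p,.22,.25)
E
python3 - <<'E'
from h import *
k0=dict(np.load('wk0.npz'));k1=dict(np.load('wk1.npz'))
a=fray(k0,[306.5,234.75],.052)[0];a2=fray(k1,[170+86*.75,60+232*.75],.052)[0];c=fray(k1,[311.75,234.75],.050)[0];c2=fray(k0,[170+283*.75,60+235*.75],.05)[0]
print(a,a2,c,c2)
s=pickw(a,.020)
if not .1<s['gripper_width']<.25: raise SystemExit('miss')
placew((.02,.06),.103,.020)
s=pickw(c,.018)
if not .1<s['gripper_width']<.25: raise SystemExit('miss')
placew((-.05,.06),.090,.018)
L(.50,.19,.34,.25,0); r.dwell(1.2)
k=cap('wrist','w5.png');print('pan',wpanz(k),panz(cap('top','t5.png')));cap('side','s5.png');st('end')
E
```

```text
[0.57391869 0.2495819 ] [0.5739681  0.24922877] [0.57288119 0.19215669] [0.57218557 0.19305335]
gripped t49.7 w0.135 g58.5 f[-0.7 -0.2  4.5]
lifted t50.7 w0.135 g58.5 f[-0.3 -0.3 -3. ]
over t52.0 w0.133 g58.5 f[ 0.1  0.9 -2.1]
down t53.1 w0.133 g58.7 f[-0.1  0.4 -1.6]
gripped t57.6 w0.131 g58.5 f[-0.2  0.7  4.6]
lifted t58.6 w0.133 g58.5 f[ 0.1 -0.3 -1.5]
over t59.6 w0.137 g58.5 f[ 0.4  0.7 -1. ]
down t60.9 w0.132 g58.7 f[-0.7 -0.3 -0.4]
pan (0.08381859894024885, 8471) (0.08307161343207037, 4503)
end t64.8 w0.400 g0.0 f[-0.8  0.1  0.9]
```

View pics/w5.png

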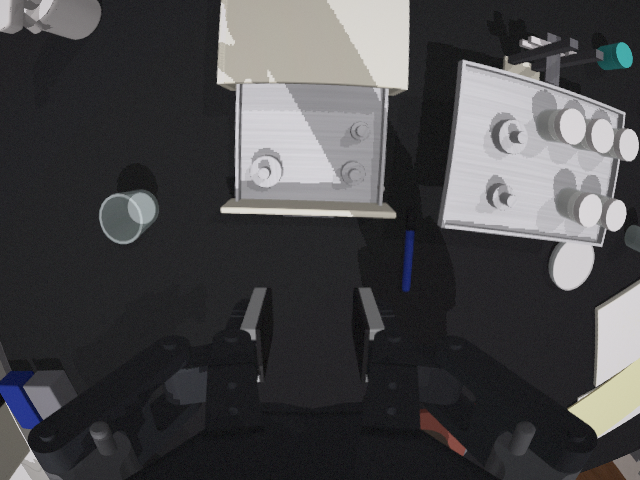

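w5: two weights and five jars stand on the pan, weights b, d and e remain in the drawer. Sink is about 0.046 m, inside the 0.040–0.050 band. Now the drawer.

```bash
python3 - <<'E'
from h import *
yw=-.03;d=np.array([np.cos(yw),np.sin(yw)]);F=np.array([.482,.194])
pos=lambda s:F+d*s
r.set_gripper(0); L(*pos(-.045),.2,.2,yw); L(*pos(-.045),.036,.15)
f0=np.mean([get_state()['ft_force'] for _ in range(5)],0)
L(*pos(-.014),.036,.05); L(*pos(.09),.036,.06); st('mid')
s=.09
for i in range(30):
    s+=.003; L(*pos(s),.036,.03); f=-(get_state()['ft_force']-f0)[0]; x=get_state()['eef_pos'][0]; print('%.3f:%.1f/%.3f'%(s,f,x),end=' ')
    if f>14: break
st('\nend'); s0=s
L(*pos(s0-.03),.036,.05); L(*pos(s0-.06),.2,.15); r.dwell(.3)
r.set_gripper(.4); cap('wrist','w6.png'); st('')
E
```

```text
mid t70.1 w-0.000 g0.0 f[ 0.1 -0.   0.1]
0.093:0.5/0.575 0.096:0.7/0.578 0.099:0.9/0.581 0.102:0.2/0.584 0.105:0.2/0.587 0.108:0.7/0.590 0.111:0.5/0.593 0.114:1.1/0.596 0.117:0.2/0.599 0.120:0.3/0.602 0.123:-0.2/0.605 0.126:4.3/0.607 0.129:19.1/0.607 
end t73.3 w-0.002 g9.0 f[-18.7  -2.5  11.1]
 t76.1 w0.399 g0.0 f[-0.2  0.3 -0.3]
```

View pics/w6.png

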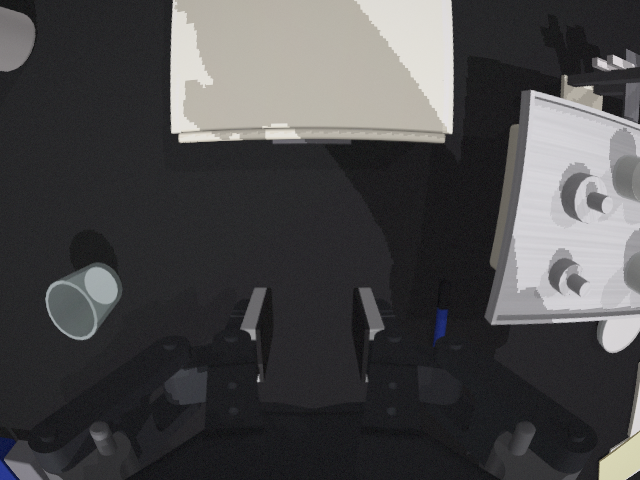

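w6: the front plate (row 142) sits against the shell (row 132), and the stop held at 19 N. I'll verify the gap and the pan height once more before handing in.

```bash
python3 - <<'E'
from h import *
L(.45,.19,.34,.25,0); r.dwell(.5)
k=cap('wrist');P=fz(k)
m=(abs(P[...,1]-.194)<.06)&(P[...,0]>.55)&(P[...,0]<.8)
s=m&(P[...,2]>.069)&(P[...,2]<.085);p=m&(P[...,2]>.03)&(P[...,2]<.069)
print('shell x',np.percentile(P[s][:,0],[1,99]),'plate x',np.percentile(P[p][:,0],[2,50,98]),'z',np.percentile(P[p][:,2],[5,95]))
c=cap('top','t7.png');print(wpanz(k),panz(c))
s=cap('side')['color'][180:330,240:440,::-1];t=c['color'][135:285,190:390,::-1]
cv2.imwrite('pics/f.png',np.vstack([cv2.resize(s,(400,300),interpolation=2),cv2.resize(t,(400,300),interpolation=2)]))
c0=dict(np.load('top0.npz'));P0=pts(c0);d=(abs(P0[...,1]-.194)<.05)&(P0[...,2]>.07)&(P0[...,2]<.085);print('shell top0',np.percentile(P0[d][:,0],[1,99]))
E
```

```text
shell x [0.62578189 0.67426093] plate x [0.61393729 0.61973999 0.62686531] z [0.03858089 0.06679909]
(0.08387368501793285, 8509) (0.08305359608624863, 4505)
shell top0 [0.62998282 0.81274826]
```

View pics/f.png

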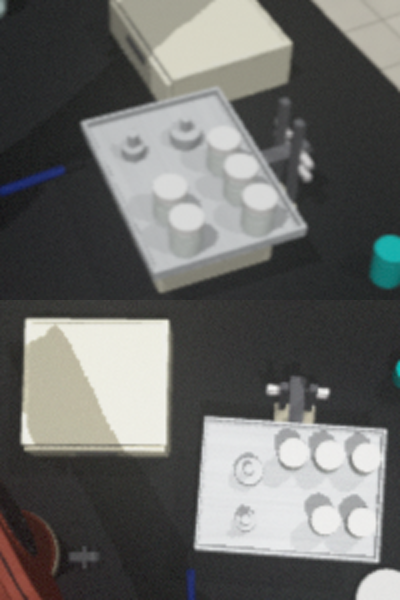

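The plate sits flush against the shell (face 0.618, shell 0.626, plate 8 mm thick). The pan is stable at a sink of about 0.046 m with everything upright.

```bash
python3 -c "
from h import *
print(job.hand_in(), get_state()['time_s'])"
```

```text
the job is handed in; nothing more can be done
the job is handed in; nothing more can be done
```

The job is handed in: all five jars plus one 200 g and one 100 g weight are on the pan (sink about 0.046 m from depth images, inside the 0.040–0.050 band), and the other three weights are in the drawer, pushed in to its stop with its front plate flush with the cabinet; no verdict came back.

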